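# Level the cupboard shelf and keep it pressed

## Robot

A 7-joint arm with a two-finger parallel gripper is mounted at the origin on the work surface. World frame = base frame: x ahead of the robot, y to its left, z up, the work surface at z = 0. Lengths are in m, angles in rad, forces in N, time in s.
With the tool pointing down it reaches from about 0.425 to 0.875 m from the base axis. Payload 8.4 kg.
Tool frame: the origin (TCP) lies on the centre line of the jaws, within the pads' length; the fingertips stand 8 mm ahead of it and the grasp point (between the pads) lies 11 mm behind it; y points along the fingers, z is the direction in which the jaws open and shut, and the axes are right-handed (so a half turn about y gives the same grasp; the last joint's range is limited). The gripper opens to 85 mm and grips with 20 to 120 N. Pads are 22 mm wide; open, the fingers measure 114 mm over their backs; the gripper's body (76 mm by 85 mm) begins 54 mm behind the grasp point. The pads swing forward as they close: fully open they stand 13 mm farther back than shut.
Start: joints at [1.13, 0.333, 0.04, 1.465, -0.013, 1.343, -0.059], TCP at [0.218, -0.612, 0.239] pointing down, gripper open.
Joint ranges: [-2.58, 2.58], [-0.38, 2.09], [-1.3, 1.39], [0.25, 2.4], [-1.5, 4.64], [0.08, 2.09], [-2.65, 2.65]. Speed limits (rad/s): [2.22, 2.22, 2.79, 2.79, 3.14, 3.14, 3.14].

## Interface

Orientations are given as [roll, pitch, yaw] about the fixed x, y, z axes, in that order (R = Rz(yaw) Ry(pitch) Rx(roll)).
In Python, from bench import bot, camera gives the robot as it stands.
- The arm moves only by the shell command python3 -m pendant 'ROWS' [FORCE]. ROWS is JSON, one flat list of numbers, 5 for each row, row after row: the shift along the tool's x, y, z in cm, then the turn about the tool's y in rad, then the closure, from 0 (fully open) to 1 (shut). In form: [x, y, z, spin, grip, x, y, z, spin, grip, ...]. A call has 1 to 12 rows; each row is the pose to reach, as a shift and turn from the pose measured when the call began, along the tool's axes at that moment; what a row does not reach only later rows make up. A row lasts 1/12 s, in which the tool goes at most 41.7 mm and 7.16 degrees, less where a joint would pass 70% of its speed; a pose out of reach is approached as far as the arm can. A call with a gripper value outside its range is refused whole. The fingers move at their own pace and stop on an object; FORCE is the grip in N (left out, the last holds). Time passes only in rows, so rows that repeat a pose let the fingers close. It gives the time, the measured TCP pose, the force and the opening at its end, in the units of the state.
- bot.get_obs(): the state, without advancing time (a new reading comes with each control period).
- camera(name): name is "scene" or "top"; returns a dict with "image" (480x640x3 uint8, red, green, blue), "camera_matrix" (3x3 intrinsics, pixels), "R" (3x3) and "t" (3): a world point X has camera coordinates R X + t. Camera axes: x right, y down, z forward; pixel columns grow to the right and rows downward; lengths in m; the calibration is good to about 2 mm. A picture is of the moment at which its call begins. There is no depth.
- bot.finish_job(): hands the job in, once; it reports no verdict.
The state is a dict: "time_s": time; "joint_positions": joint angles; "dq": joint speeds; "tau": joint torques, N m; "tool_pos": TCP position; "tool_rot": TCP orientation; "contact_force": force on the tool from outside, world axes, zero at the start; "ft_torque": the same for the moment, N m; "opening": finger opening in m.
Only numpy, scipy, OpenCV 4.12 (cv2) and the standard library are available. Lean on these libraries where they do the work, as an engineer would, in place of code of your own. Each camera call takes 0.05 s, during which the arm holds its last target. There are 200 camera calls.

## Task

Lay the spirit level lengthwise on the oak shelf board and press it down until the board sits firmly on its levelling foot, to see how far the bubble is off; then turn the orange knob of the foot until, with the level pressed down again, the bubble stands between the two lines. Finish while holding: keep pressing the level lightly but steadily down on the board, with the board down on its foot and the bubble centred, and leave the bowl, the mug and the tin where they stand.

Things in the scene. Friction and masses are not known exactly. Their poses are not given: they have to be found in the camera images.
- level: Loose yellow spirit level on the worktop left of the unit: bar 180 mm long (own y), 44 wide (x), 24 high, 0.16 kg. Origin: centre of underside, z up. Flush on top: green vial 88 mm along y at x = +9 mm, black lines across it 13.5 mm either side of its middle, pale bubble 19 mm long; red thumb patch at x = -12 mm, y = 0. Press anywhere on top; mid-length keeps the reading true.
- bubble (a joint): Bubble of the level: its offset along the level's own y in m, 0 = midway between the lines; it runs to the end that is higher, 0.5 m per rad of tilt (8.7 mm per degree), takes about 1.5 s to settle, stops at +-0.032.
- unit: White frame of the shelf unit, fixed on the worktop, 160 mm (x) by 400 mm (y). Origin: at worktop height, under the middle of the board; its x points away from the robot and its y to the robot's left (turned a little). It carries the board on a hinge along its x at y = +150 mm, and the levelling foot at y = -175 mm (robot's right), x = 0.
- board_mid (a point): Point on the top face of the oak board, midway across and about halfway along; axes of the board: x across (150 mm), y lengthwise (275 mm, towards the hinge), z up. The top face lies about 90 mm above the worktop here. Board 14 mm thick, its foot end 112 mm from this point, hinge end 163 mm.
- board (a joint): How far springs lift the board's foot end off its foot, rad about the hinge: 0 = pressed firmly down on the foot, 0.03 = fully up (8 mm at the foot end), where it stays even with the level lying on it. About 2 to 4 N at mid-board, on top of the level lying there, presses it down to 0 (the middle sinks 4.5 mm).
- knob_grip (a point): On the axis of the foot's orange knob: an upright wing 52 mm long (point x), 13 mm thick (point y), spanning 126 to 156 mm above the worktop; the point lies at 141 mm. It turns about its vertical axis against 0.12 N m, stays where it is left and does not rise or sink.
- foot (a joint): Angle of the knob in rad, growing clockwise seen from above, stops at -2.3 and 1.4. Clockwise raises the board's foot end: 0.025 rad of tilt, or 12.5 mm of bubble, per rad; anticlockwise lowers it. The foot end starts 0.6 to 1.9 rad of turning too low; the angle alone does not tell where level is, as the unit itself stands out of level by an unknown amount.
- bowl: Orange bowl, rim radius 58 mm, 60 mm high, on the worktop; origin: centre of its underside. To be left alone.
- mug: White mug, rim radius 36 mm, 85 mm high; origin: centre of its underside. To be left alone.
- tin: Green and black striped square tin, 79 mm wide, 105 mm high; origin: centre of its underside. To be left alone.
Not all that is in view belongs to the job. Of the things like the level, leave any that is blue or purple; of the rest the larger one is meant.

How it is judged:
On the way, in this order (a step that is already met when the one before it is completed fails the run):
1. the level lies lengthwise on the board and is pressed down so that the board sits on its foot (value of joint board below 0.006 rad and contact force between level and board above 3.5 N and angle between the y axis of level and the y axis of board_mid, either way round below 0.2 rad), for 0.3 s.
2. the gripper takes the foot's knob and turns it (contact force between the fingers and foot above 2 N and (velocity of joint foot above 0.05 rad/s or velocity of joint foot below -0.05 rad/s)), for 0.1 s.
At the end, for the whole second after the job is handed in: Fingers press the level (over 2 N; 3.5 to 30 N between level and board), it lies along the board within 0.2 rad, board lift under 0.006 rad, board within 0.014 rad of level, bubble within 3.5 mm of the middle, knob not held (all of step 1 and value of joint bubble between -0.0035 and 0.0035 m and contact force between the fingers and level above 2 N and contact force between level and board below 30 N and angle between board_mid's own z axis and vertical below 0.014 rad and contact force between the fingers and foot below 0.5 N); the arm keeps its last pose, push and grip.
It fails at once if the bowl, the mug or the tin is displaced (distance of any of bowl, mug, tin from where it was at the start of the episode above 0.03 m).
It fails at once if the board is pressed with excessive force (contact force between level and board above 60 N).
It also fails if it takes over 72 s, if anything falls off the work surface, if the arm or the gripper's body presses on something with over 40 N, if the wrist force passes 120 N, or if a joint passes its speed limit or range.

## Working session

There is one attempt and no reset: what is moved stays moved. The work goes in short steps, Python scripts to look and compute and a shell command to move; the robot and the scene stay as the last step left them, time stands still between calls to the robot, and variables do not carry over. Pictures are saved under pics/ and viewed, about 8 in all and at most 12, crops included, and the job is handed in when it is done.

```bash
mkdir -p pics; ls; cat > h.py <<'E'
import numpy as np, cv2
from bench import bot, camera
def snap(n,f):
    c=camera(n); cv2.imwrite(f'pics/{f}.png',c['image'][:,:,::-1]); np.savez(f'pics/{f}.npz',**c); return c
def load(f): return dict(np.load(f'pics/{f}.npz'))
def ray(c,uv,z):
    K,R,t=c['camera_matrix'],c['R'],c['t']; o=-R.T@t
    d=R.T@np.linalg.inv(K)@np.array([uv[0],uv[1],1.]); return o+d*(z-o[2])/d[2]
def proj(c,X):
    p=c['camera_matrix']@(c['R']@np.array(X)+c['t']); return p[:2]/p[2]
E
python3 - <<'E'
from h import *
o=bot.get_obs(); print({k:np.round(v,3) for k,v in o.items()})
a=snap('scene','s0');b=snap('top','t0')
for c in(a,b):print(-c['R'].T@c['t'],c['R'])
cv2.imwrite('pics/both.png',cv2.resize(np.vstack([a['image'],b['image']])[:,:,::-1],(400,600))) 
E
```

```text
pics
{'time_s': np.float64(0.0), 'joint_positions': array([ 1.13 ,  0.334,  0.04 ,  1.466, -0.013,  1.343, -0.058]), 'dq': array([-0.001, -0.001,  0.   , -0.001, -0.001,  0.   , -0.001]), 'tau': array([-0.0000e+00, -6.5856e+01,  1.3650e+00, -4.0556e+01,  1.7000e-02,
        1.3000e-02,  0.0000e+00]), 'tool_pos': array([ 0.218, -0.612,  0.238]), 'tool_rot': array([-1.572, -0.   , -2.8  ]), 'contact_force': array([-0.424, -0.336,  0.1  ]), 'ft_torque': array([ 0.079, -0.013,  0.044]), 'opening': np.float64(0.085)}
[1.43761039 0.15727114 1.18284808] [[-0.0686289   0.99763579 -0.00359172]
 [ 0.76121404  0.05003729 -0.64656744]
 [-0.6448591  -0.04710728 -0.76284838]]
[0.28581579 0.08318574 1.48944574] [[ 0.01743621 -0.99970577  0.01686272]
 [-0.98353495 -0.02018339 -0.17958738]
 [ 0.17987489 -0.01345375 -0.98359749]]
```

View pics/t0.png

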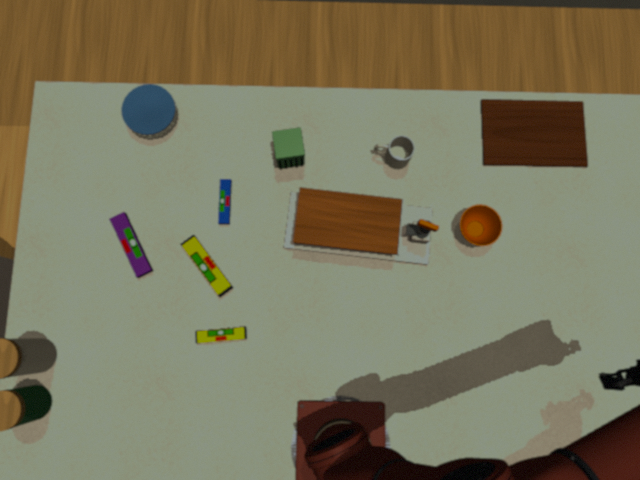

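View pics/s0.png

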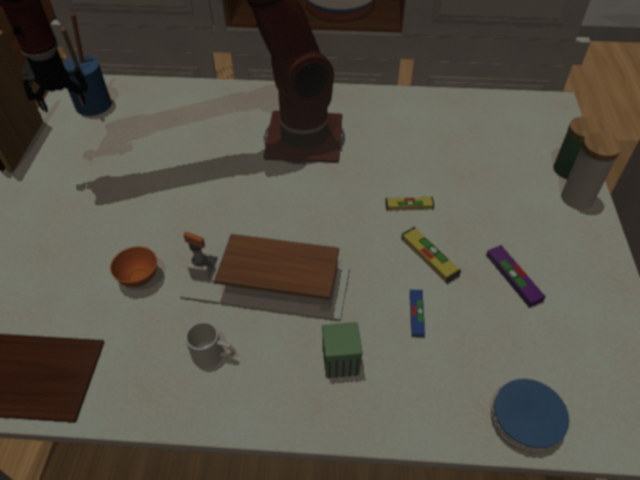

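The top view shows four level-like things: large yellow (206,266), small yellow (221,335), blue (225,202) and purple (131,245). I choose the large yellow one. The board is at about (347,221), the knob wing at (428,226) and the bowl at (479,226).

```bash
cat >> h.py <<'E'
def blobs(c,lo,hi,amin=30):
    m=cv2.inRange(cv2.cvtColor(c['image'],cv2.COLOR_RGB2HSV),np.array(lo),np.array(hi))
    m=cv2.morphologyEx(m,cv2.MORPH_CLOSE,np.ones((3,3)))
    return [k for k in cv2.findContours(m,0,2)[0] if cv2.contourArea(k)>amin]
E
python3 - <<'E'
from h import *
t=load('t0');s=load('s0')
for nm,c in(('t',t),('s',s)):
  for k in blobs(c,(24,140,100),(34,255,255)):
    h=cv2.convexHull(k).reshape(-1,2)
    P=np.float32([ray(c,p,.024)[:2]*1000 for p in h]); r=cv2.minAreaRect(P); b=cv2.boxPoints(r)
    e=[b[1]-b[0],b[2]-b[1]]; l=max(e,key=np.linalg.norm)
    print(nm,'yellow',cv2.boundingRect(k),np.round(r[0]),np.round(r[1]),'yaw',np.arctan2(l[1],l[0]))
  for k in blobs(c,(5,180,110),(16,255,255),15):
    x=cv2.boundingRect(k); h=cv2.convexHull(k).reshape(-1,2)
    P=np.float32([ray(c,p,.156)[:2]*1000 for p in h]); r=cv2.minAreaRect(P)
    b=cv2.boxPoints(r);e=[b[1]-b[0],b[2]-b[1]]; l=max(e,key=np.linalg.norm)
    print(nm,'orange',x,np.round(r[0]),np.round(r[1]),np.arctan2(l[1],l[0]))
im=t['image'][:,:,::-1]
A=cv2.resize(im[170:310,160:300],(560,560),interpolation=2);B=cv2.resize(im[190:270,390:440],(240,384),interpolation=2)
o=np.zeros((560,800,3),np.uint8);o[:,:560]=A;o[:384,560:]=B;cv2.imwrite('pics/crop0.png',o)
E
```

```text
t yellow (197, 331, 19, 12) [274. 356.] [29. 48.] yaw -1.5532705
t yellow (221, 327, 24, 14) [282. 286.] [31. 60.] yaw -1.3901931
t yellow (209, 266, 22, 29) [426. 337.] [72. 42.] yaw 0.66834366
t yellow (182, 237, 26, 22) [505. 399.] [64. 43.] yaw 0.67870617
t orange (216, 336, 10, 5) [272. 296.] [ 9. 22.] -1.5195804
t orange (204, 257, 11, 12) [455. 333.] [34. 13.] 0.67889625
t orange (335, 243, 34, 6) [504. -17.] [82.  7.] 1.4566681
t orange (352, 233, 45, 13) [519. -72.] [113.  17.] 1.3651106
t orange (426, 222, 12, 8) [ 558. -218.] [28. 10.] 1.1603172
t orange (311, 215, 36, 7) [571.  41.] [89.  7.] 1.4395924
t orange (460, 209, 30, 36) [ 555. -324.] [77. 79.] -0.35099244
t orange (299, 198, 70, 14) [604.  29.] [174.  29.] 1.4560776
s yellow (431, 258, 26, 18) [506. 401.] [60. 38.] yaw 0.65021735
s yellow (405, 230, 18, 20) [425. 336.] [60. 38.] yaw 0.6509933
s yellow (388, 199, 16, 7) [292. 284.] [23. 42.] yaw -1.5056679
s yellow (416, 198, 16, 7) [283. 361.] [23. 41.] yaw -1.5056059
s orange (132, 272, 14, 8) [ 687. -304.] [18. 30.] -1.0783216
```

View pics/crop0.png

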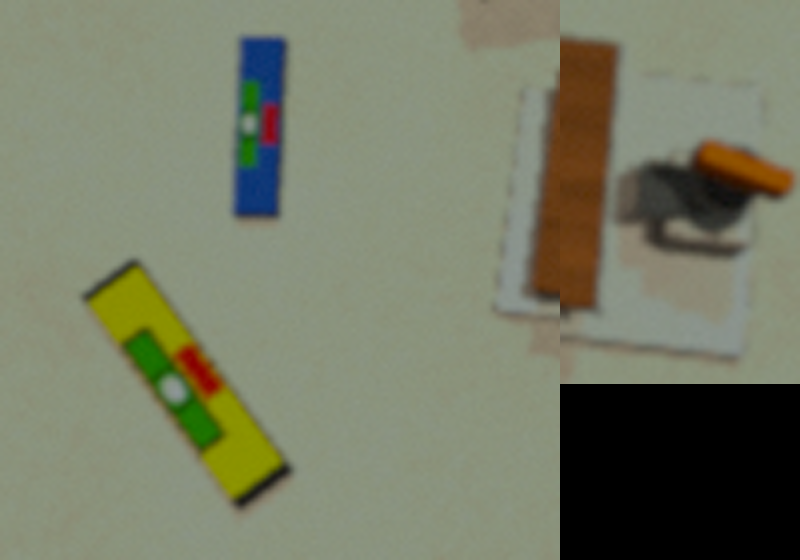

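The crop confirms the choice: the large yellow level with a green vial and red patch, next to the smaller blue one. The knob wing is visible at top-image pixels (419,220) to (438,229).

```bash
python3 - <<'E'
from h import *
t=load('t0');s=load('s0')
c=np.array([[83,297],[137,262],[290,467],[238,507]])/4+[160,170]
P=np.array([ray(t,p,.024) for p in c])*1000
m=P.mean(0); d=(P[0]+P[1]-P[2]-P[3])/2; print('level',m.round(),np.linalg.norm(d),np.linalg.norm(P[0]-P[1]),'yaw',np.arctan2(d[1],d[0]))
# board
for nm,im,z,q in(('t',t,.093,[[300,188],[403,197],[396,254],[293,247]]),('s',s,.093,[[231,236],[339,248],[335,294],[218,283]])):
    g=cv2.cvtColor(im['image'],cv2.COLOR_RGB2GRAY)
    q=cv2.cornerSubPix(g,np.float32(q).reshape(-1,1,2),(3,3),(-1,-1),(3,50,.01)).reshape(-1,2)
    P=np.array([ray(im,p,z) for p in q])*1000
    e=[np.linalg.norm(P[i]-P[(i+1)%4]) for i in range(4)]
    d=(P[0]+P[3]-P[1]-P[2]); d=d if d[1]>0 else -d
    print(nm,'board c',P.mean(0).round(),np.round(e),'yaw',np.arctan2(d[1],d[0]), q.round(1).tolist())
# knob : orange masks
for nm,c,lo,roi in(('t',t,(5,150,80),(405,210,40,30)),('s',s,(3,130,70),(180,225,30,30))):
  x,y,w,h=roi
  m=cv2.inRange(cv2.cvtColor(c['image'],cv2.COLOR_RGB2HSV),lo,(16,255,255))[y:y+h,x:x+w]
  k=max(cv2.findContours(m,0,2)[0],key=cv2.contourArea); r=cv2.minAreaRect(k); b=cv2.boxPoints(r)+[x,y]; print(nm,b.round(1).tolist())
  for z in(.141,.156):
    P=np.array([ray(c,p,z) for p in b])*1000
    e=max([P[1]-P[0],P[2]-P[1]],key=np.linalg.norm);print(z,P.mean(0).round(),np.linalg.norm(P[1]-P[0]),np.linalg.norm(P[2]-P[1]),np.arctan2(e[1],e[0]))
E
```

```text
level [462. 364.  24.] 177.81155214309533 43.04168529488162 yaw 0.6757506190140794
t board c [578. -14.  93.] [273. 149. 266. 157.] yaw 1.4862853542168506 [[299.3999938964844, 186.89999389648438], [401.8999938964844, 199.0], [397.5, 254.39999389648438], [295.29998779296875, 245.3000030517578]]
s board c [586.  -1.  93.] [274. 144. 279. 154.] yaw 1.4869389663672277 [[230.39999389648438, 233.60000610351562], [338.8999938964844, 247.6999969482422], [337.29998779296875, 295.8999938964844], [218.0, 283.0]]
t [[418.2, 223.1], [420.0, 218.4], [438.3, 225.7], [436.4, 230.4]]
0.141 [ 564. -213.  141.] 13.136166721098933 49.562658390307924 -1.9420276398903302
0.156 [ 561. -209.  156.] 12.99004107826949 49.01132743726894 -1.9420276398903287
s [[183.4, 235.6], [185.0, 231.4], [202.7, 238.0], [201.1, 242.3]]
0.141 [ 555. -211.  141.] 13.6958849622378 50.072057254308746 1.2016135487107524
0.156 [ 568. -206.  156.] 13.4986985593652 49.35114517877446 1.2016135487107522
```

```bash
python3 -m pendant '[-10,0,-3,0,0, -20,0,-6,0,0, -25,0,-10,0,0, -28,0,-14,-0.1,0, -30,0,-18,-0.1,0, -30,0,-22,-0.2,0, -30,0,-26,-0.2,0, -30,0,-30,-0.33,0, -30,0,-34,-0.33,0, -30,0,-38,-0.33,0, -30,0,-42,-0.33,0, -30,0,-46,-0.33,0]'
```

```text
time_s: 1.1
tool_pos: [0.3682, -0.1783, 0.2386]
tool_rot: [-1.572, -0.0, -2.469]
contact_force: [1.3, 0.4, 0.6]
opening: 0.0852
```

```bash
python3 -m pendant '[-4,0,-2,0,0, -8,0,-4,0,0, -12,0,-6,0,0, -17,0,-9,0,0, -21,0,-13,0,0, -25,0,-17,0,0, -29,2,-21,0,0, -32,4,-25,0,0, -35,6,-29,0,0, -38,8,-33,0,0, -41,10,-36.4,0,0, -41,13,-36.4,0,0]' && python3 -m pendant '[0,0,0,0,0,0,0,0,0,0]'
```

```text
time_s: 2.1
tool_pos: [0.4608, 0.2912, 0.1577]
tool_rot: [-1.572, 0.003, -2.469]
contact_force: [1.3, -0.4, 0.5]
opening: 0.0853
time_s: 2.27
tool_pos: [0.4588, 0.2934, 0.1559]
tool_rot: [-1.575, -0.0, -2.464]
contact_force: [0.2, 0.1, 0.5]
opening: 0.0855
```

```bash
python3 -m pendant '[-3,2,-3,0,0,-4.7,4,-5.4,0,0,-4.7,7,-5.4,0,0,-4.7,10,-5.4,0,0,-4.7,10,-5.4,0,0,-4.7,10,-5.4,0,0]'; python3 - <<'E'
from h import *
a=snap('scene','s1');b=snap('top','t1')
A=cv2.resize(a['image'][200:300,370:490],(480,400),interpolation=2);B=cv2.resize(b['image'][220:320,160:240],(320,400),interpolation=2)
cv2.imwrite('pics/c1.png',np.hstack([A,B])[:,:,::-1])
E
```

```text
time_s: 2.77
tool_pos: [0.4614, 0.3633, 0.0558]
tool_rot: [-1.575, -0.003, -2.466]
contact_force: [-0.1, -0.4, 0.4]
opening: 0.0852
```

View pics/c1.png

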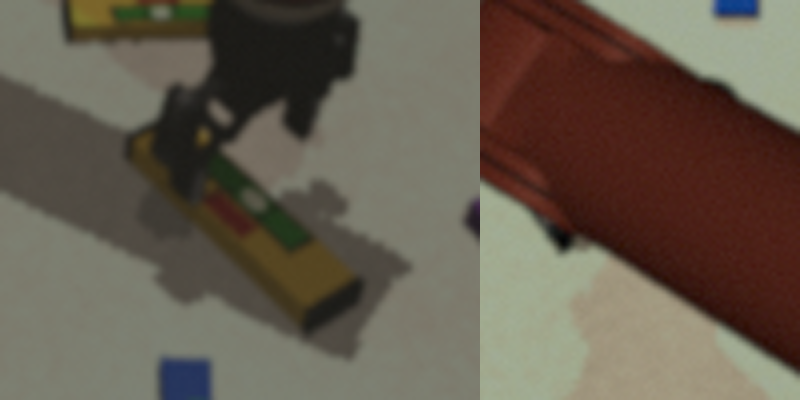

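The fingers straddle the level's mid-length, with the red patch at crop pixel (230,212). Descending and gripping.

```bash
python3 -m pendant '[0,2.5,0,0,0,0,4.4,0,0,0,0,4.4,0,0,0,0,4.4,0,0,0.7,0,4.4,0,0,1,0,4.4,0,0,1,0,4.4,0,0,1,0,4.4,0,0,1]' 40; python3 -m pendant '[0,0,0,0,1,0,-3,0,0,1,0,-6,0,0,1,0,-10,0,0,1,0,-14,0,0,1,0,-17,0,0,1,0,-17,0,0,1]'
```

```text
time_s: 3.53
tool_pos: [0.4636, 0.366, 0.0163]
tool_rot: [-1.574, 0.005, -2.466]
contact_force: [-1.9, -1.6, 8.3]
opening: 0.0431
time_s: 4.12
tool_pos: [0.4652, 0.3676, 0.1936]
tool_rot: [-1.573, 0.014, -2.466]
contact_force: [0.1, 0.6, -2.5]
opening: 0.0429
```

```bash
python3 -m pendant '[1.5,0,3.5,0,1,3,0,7,-0.1,1,4.5,0,10.5,-0.2,1,6,0,14,-0.3,1,7.5,0,17.5,-0.4,1,9,0,21,-0.5,1,10.5,0,24.5,-0.6,1,12,0,28,-0.7,1,13.5,0,31.5,-0.81,1,15,0,35,-0.81,1,16.4,0,38.5,-0.81,1,16.4,2,38.5,-0.81,1]'; python3 -m pendant '[0,2,0,0,1,0,3,0,0,1,0,3,0,0,1,0,3,0,0,1]'
python3 - <<'E'
from h import *
a=snap('scene','s2');b=snap('top','t2')
A=cv2.resize(a['image'][190:340,180:380],(480,360),interpolation=2);B=cv2.resize(b['image'][160:280,280:387],(320,360),interpolation=2)
cv2.imwrite('pics/c2.png',np.hstack([A,B])[:,:,::-1])
E
```

```text
time_s: 5.12
tool_pos: [0.5815, -0.0452, 0.1724]
tool_rot: [-1.557, 0.008, -1.666]
contact_force: [0.8, -1.2, -2.3]
opening: 0.0433
time_s: 5.45
tool_pos: [0.5815, -0.0439, 0.1424]
tool_rot: [-1.558, 0.008, -1.665]
contact_force: [-0.1, -0.0, -1.0]
opening: 0.0433
```

View pics/c2.png

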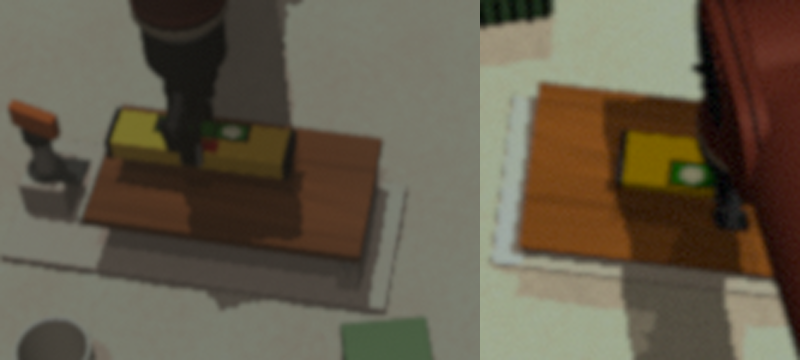

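The level is lined up over the board, with its foot-side end near the board's foot end, so I'll shift it 1 cm towards the hinge while lowering. The bubble shows at scene-crop pixel (232,130).

```bash
python3 -m pendant '[-0.6,0.8,-0.2,0,1,-1.2,1.6,-0.4,0,1,-1.2,2.2,-0.4,0,1,-1.2,2.6,-0.4,0,1,-1.2,2.8,-0.4,0,1,-1.2,2.8,-0.4,0,1]';python3 -m pendant '[0,0.2,0,0,1,0,0.4,0,0,1,0,0.4,0,0,1]'
```

```text
time_s: 6.05
tool_pos: [0.5796, -0.0314, 0.1149]
tool_rot: [-1.557, 0.008, -1.665]
contact_force: [-0.7, 0.5, -1.6]
opening: 0.0428
time_s: 6.3
tool_pos: [0.5795, -0.0317, 0.1105]
tool_rot: [-1.557, 0.008, -1.665]
contact_force: [-0.8, -0.9, -2.3]
opening: 0.0431
```

```bash
python3 -m pendant '[0,0.1,0,0,1,0,0.2,0,0,1,0,0.2,0,0,1]';python3 -m pendant '[0,0.1,0,0,1,0,0.2,0,0,1,0,0.2,0,0,1]';python3 -m pendant '[0,0.1,0,0,1,0,0.2,0,0,1,0,0.2,0,0,1]'
```

```text
time_s: 6.55
tool_pos: [0.5795, -0.0317, 0.1084]
tool_rot: [-1.557, 0.008, -1.665]
contact_force: [-0.4, -0.1, -2.1]
opening: 0.0426
time_s: 6.8
tool_pos: [0.5797, -0.0318, 0.1065]
tool_rot: [-1.557, 0.008, -1.665]
contact_force: [0.4, -0.2, 0.7]
opening: 0.0432
time_s: 7.05
tool_pos: [0.5797, -0.0322, 0.1046]
tool_rot: [-1.557, 0.007, -1.666]
contact_force: [-1.0, -3.1, 4.7]
opening: 0.043
```

```bash
python3 -m pendant '[0,0,0,0,0.5,0,0,0,0,0,0,0,0,0,0,0,0,0,0,0,0,-2.5,0,0,0,0,-5,0,0,0.5,2,-6,0,0,1,3.8,-6,0,0,1,3.8,-6,0,0,1,3.8,-6,0,0,1,3.8,-6,0,0,1]';python3 -m pendant '[0,1.2,0,0,1,0,2.4,0,0,1,0,3.0,0,0,1,0,3,0,0,1]'
python3 - <<'E'
from h import *
a=snap('scene','s3')
cv2.imwrite('pics/c3.png',cv2.resize(a['image'][200:310,180:345],(780,520),interpolation=2)[:,:,::-1])
E
```

```text
time_s: 7.97
tool_pos: [0.5751, -0.0698, 0.1641]
tool_rot: [-1.557, 0.008, -1.665]
contact_force: [-0.2, -0.3, 0.1]
opening: 0.0122
time_s: 8.3
tool_pos: [0.5742, -0.069, 0.1314]
tool_rot: [-1.561, 0.009, -1.664]
contact_force: [-1.0, -0.6, -0.8]
opening: -0.0001
```

View pics/c3.png

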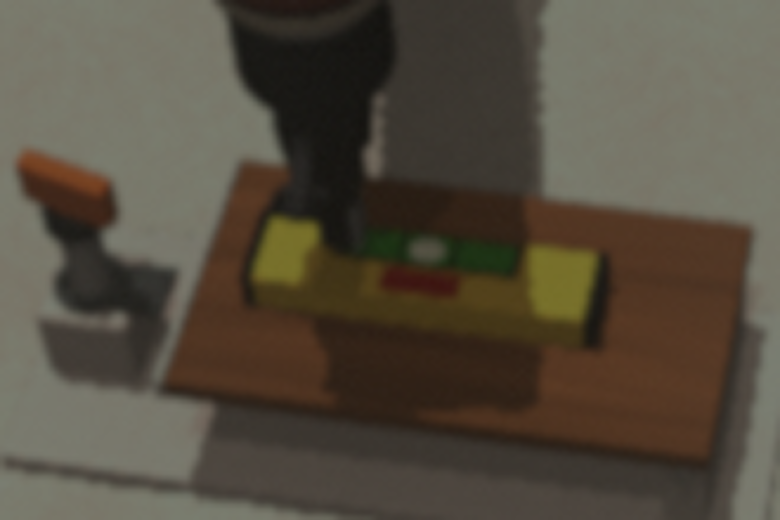

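Clear view: the bubble is at crop (427,249) and the red patch (level middle) at (421,282), with the finger left of the vial's middle. Pressing down gradually.

```bash
python3 -m pendant '[0,0.3,0,0,1,0,0.6,0,0,1,0,0.6,0,0,1]';python3 -m pendant '[0,0.2,0,0,1,0,0.4,0,0,1,0,0.4,0,0,1]';python3 -m pendant '[0,0.2,0,0,1,0,0.3,0,0,1,0,0.3,0,0,1]'
```

```text
time_s: 8.6
tool_pos: [0.5746, -0.0689, 0.126]
tool_rot: [-1.56, 0.009, -1.664]
contact_force: [0.1, 0.9, -0.4]
opening: 0.0001
time_s: 8.85
tool_pos: [0.5747, -0.069, 0.1218]
tool_rot: [-1.56, 0.009, -1.665]
contact_force: [-0.3, -0.1, -0.1]
opening: 0.0
time_s: 9.1
tool_pos: [0.5747, -0.0694, 0.1187]
tool_rot: [-1.56, 0.008, -1.665]
contact_force: [0.9, -1.9, 2.1]
opening: 0.0001
```

```bash
python3 -m pendant '[0,0.2,0,0,1,0,0.3,0,0,1,0,0.3,0,0,1]';python3 -m pendant '[0,0.2,0,0,1,0,0.3,0,0,1,0,0.3,0,0,1]';python3 -m pendant '[0,0.1,0,0,1,0,0.2,0,0,1,0,0.2,0,0,1]'
```

```text
time_s: 9.35
tool_pos: [0.5752, -0.0698, 0.1162]
tool_rot: [-1.559, 0.008, -1.665]
contact_force: [-2.4, -1.9, 8.3]
opening: 0.0002
time_s: 9.6
tool_pos: [0.576, -0.0701, 0.1148]
tool_rot: [-1.557, 0.007, -1.666]
contact_force: [-5.1, -1.8, 17.8]
opening: -0.0003
time_s: 9.85
tool_pos: [0.5765, -0.0703, 0.1145]
tool_rot: [-1.556, 0.006, -1.666]
contact_force: [-6.7, -1.8, 20.1]
opening: 0.0002
```

```bash
for i in 1 2; do python3 -m pendant '[0,0,0,0,1,0,0,0,0,1,0,0,0,0,1,0,0,0,0,1,0,0,0,0,1,0,0,0,0,1,0,0,0,0,1,0,0,0,0,1,0,0,0,0,1,0,0,0,0,1,0,0,0,0,1,0,0,0,0,1]'|grep -E 'time|force|pos'; done
cat >> h.py <<'E'
def bubble(c,ztop=.114,yaw=1.48,roi=(180,200,165,110)):
    x,y,w,h=roi; u=np.array([np.cos(yaw),np.sin(yaw)])
    hsv=cv2.cvtColor(c['image'],cv2.COLOR_RGB2HSV)[y:y+h,x:x+w]
    def big(m,near=None):
        ks=cv2.findContours(m,0,2)[0]; k=max(ks,key=cv2.contourArea); return k
    def cen(k):
        m=cv2.moments(k); return np.array([m['m10']/m['m00']+x,m['m01']/m['m00']+y])
    g=cv2.inRange(hsv,(45,100,30),(75,255,255)); 
    red=big(cv2.inRange(hsv,(0,120,50),(4,255,255))|cv2.inRange(hsv,(172,120,50),(180,255,255)))
    bx=cv2.boundingRect(np.vstack([k for k in cv2.findContours(g,0,2)[0] if cv2.contourArea(k)>3]))
    b=np.zeros_like(g); b[bx[1]:bx[1]+bx[3],bx[0]:bx[0]+bx[2]]=cv2.inRange(hsv,(0,0,70),(180,80,255))[bx[1]:bx[1]+bx[3],bx[0]:bx[0]+bx[2]]
    kb=big(b); pr,pb=cen(red),cen(kb)
    W=lambda p:ray(c,p,ztop)[:2]*1000
    gp=np.argwhere(g>0)[:,::-1]+[x,y]; e=np.array([W(p)@u for p in gp])-W(pr)@u
    bb=np.array([W(p[0]+[x,y])@u for p in kb])-W(pr)@u
    print('red',pr.round(1),'bub',pb.round(1),'offset mm',(W(pb)-W(pr))@u,'bubble span',bb.min(),bb.max(),'green span',e.min(),e.max(),W(pr))
E
python3 - <<'E'
from h import *
bubble(load('s3'),.118)
a=snap('scene','s4'); bubble(a)
cv2.imwrite('pics/c4.png',cv2.resize(a['image'][200:310,180:345],(780,520),interpolation=2)[:,:,::-1])
E
```

```text
time_s: 10.85
tool_pos: [0.5763, -0.0701, 0.1154]
contact_force: [-6.1, -1.2, 12.7]
time_s: 11.85
tool_pos: [0.576, -0.07, 0.1159]
contact_force: [-4.3, -0.2, 9.6]
red [267.5 259.2] bub [269.7 252.6] offset mm 0.7343946432145108 bubble span -6.030321972638756 7.003898626547141 green span -30.20181959540314 45.026136046282446 [592.85089912 -29.83086974]
red [268. 261.] bub [276.9 255. ] offset mm 16.813192463881723 bubble span 9.452577233979053 24.165143194167594 green span -30.230407176456314 41.77189278957724 [595.04620596 -28.73889364]
```

View pics/c4.png

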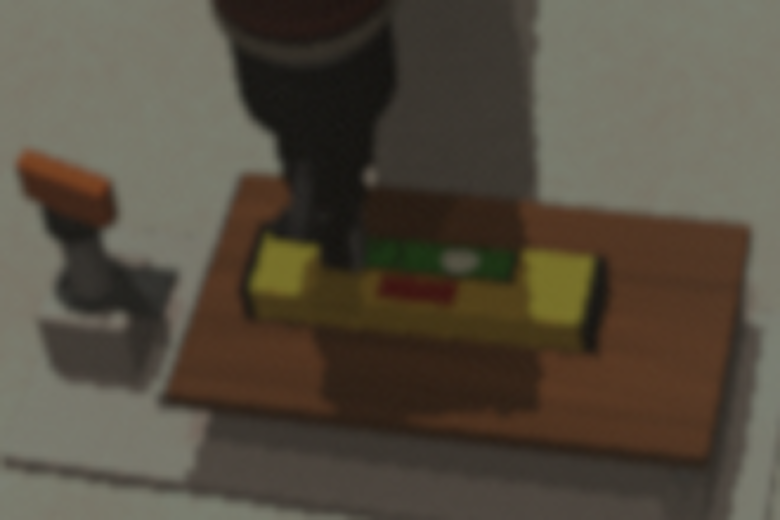

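The bubble settled about 16.5 mm towards the hinge (crop (460,260)), consistent with the ~1 mm unpressed reading plus 15 mm for the press. That means about 1.3 rad clockwise at the knob.

```bash
python3 -m pendant '[0,-3,0,0,1,0,-6,0,0,0.5,1,-8.5,0,0,0,4,-8.5,0,0.1,0,8,-8.5,0,0.2,0,11,-8.5,0,0.27,0,14,-8.5,0,0.27,0,14,-8.5,0,0.27,0,14,-8.5,0,0.27,0,14,-8.5,0,0.27,0]'; python3 - <<'E'
from h import *
a=snap('scene','s5')
cv2.imwrite('pics/c5.png',cv2.resize(a['image'][170:290,150:330],(780,520),interpolation=2)[:,:,::-1])
E
```

```text
time_s: 12.73
tool_pos: [0.5616, -0.2087, 0.1999]
tool_rot: [-1.56, 0.009, -1.935]
contact_force: [-0.1, 0.3, -0.4]
opening: 0.0855
```

View pics/c5.png

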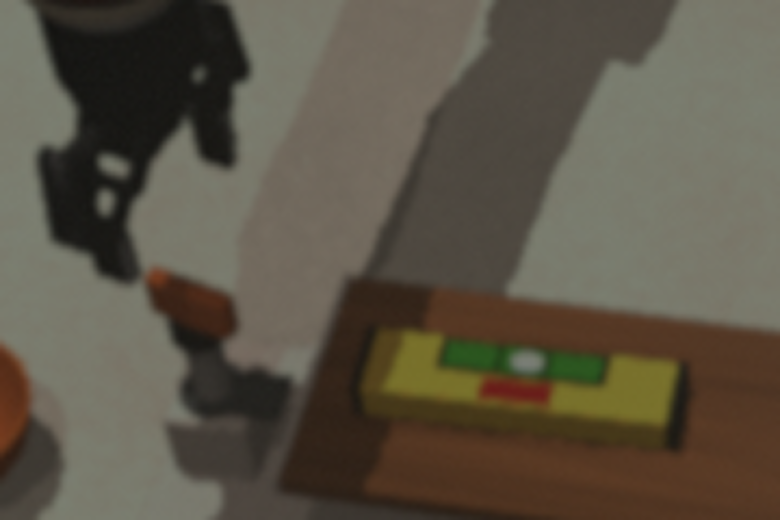

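The jaws are open above the knob wing (crop (192,300)), on either side of its thickness. The level has stayed put on the board. Descending and gripping.

```bash
python3 -m pendant '[0,2.5,0,0,0,0,4.5,0,0,0,0,6.2,0,0,0,0,6.4,0,0,0,0,6.4,0,0,0.6,0,6.4,0,0,1,0,6.4,0,0,1,0,6.4,0,0,1,0,6.4,0,0,1]' 70;  python3 -m pendant '[0,0,0,0,1,0,0,0,0,1]'
```

```text
time_s: 13.53
tool_pos: [0.5632, -0.2078, 0.1371]
tool_rot: [-1.558, 0.009, -1.934]
contact_force: [-0.4, -0.1, -0.4]
opening: 0.0253
time_s: 13.7
tool_pos: [0.5636, -0.2081, 0.1377]
tool_rot: [-1.557, 0.009, -1.934]
contact_force: [1.1, -0.2, 1.2]
opening: 0.0121
```

Gripped at 12 mm. Turning 1.32 rad clockwise (+spin).

```bash
python3 -m pendant '[0,0,0,0.11,1,0,0,0,0.22,1,0,0,0,0.33,1,0,0,0,0.44,1,0,0,0,0.55,1,0,0,0,0.66,1,0,0,0,0.77,1,0,0,0,0.88,1,0,0,0,0.99,1,0,0,0,1.1,1,0,0,0,1.21,1,0,0,0,1.32,1]'; python3 -m pendant '[0,0,0,0.03,1,0,0,0,0.03,1]'
```

```text
time_s: 14.7
tool_pos: [0.5642, -0.209, 0.1377]
tool_rot: [-1.575, 0.017, 3.023]
contact_force: [4.8, -3.9, -4.1]
opening: 0.0117
time_s: 14.87
tool_pos: [0.5642, -0.2091, 0.1377]
tool_rot: [-1.575, 0.017, 2.992]
contact_force: [1.7, -0.5, -1.6]
opening: 0.0121
```

```bash
python3 -m pendant '[0,0,0,0,0.3,0,0,0,0,0,0,0,0,0,0,0,-3,0,0,0,0,-6,0,-0.12,0.5,0.2,-7,-2,-0.24,1,0.4,-7,-5,-0.36,1,0.6,-7,-8,-0.48,1,0.8,-7,-11,-0.6,1,1,-7,-13.9,-0.72,1,1,-7,-13.9,-0.84,1,1,-7,-13.9,-0.96,1]' 40; python3 -m pendant '[0,0.5,0,-0.12,1,0,1,0,-0.24,1,0,2,0,-0.36,1,0,3,0,-0.48,1,0,4,0,-0.6,1,0,5,0,-0.67,1,0,5,0,-0.67,1]'
```

```text
time_s: 15.87
tool_pos: [0.574, -0.0676, 0.2086]
tool_rot: [-1.559, 0.014, -2.32]
contact_force: [-0.1, -1.4, 0.5]
opening: -0.0
time_s: 16.45
tool_pos: [0.5738, -0.0676, 0.1568]
tool_rot: [-1.555, 0.004, -1.647]
contact_force: [-0.7, -0.2, -0.9]
opening: -0.0001
```

```bash
python3 -m pendant '[0.2,1.4,0,0,1,0.2,2.6,0,0,1,0.2,2.8,0,0,1,0.2,2.8,0,0,1]' |grep -E 'pos|force';python3 -m pendant '[0,0.2,0,0,1,0,0.4,0,0,1,0,0.4,0,0,1]'|grep -E 'pos|force';python3 -m pendant '[0,0.1,0,0,1,0,0.2,0,0,1,0,0.2,0,0,1]'|grep -E 'pos|force';python3 -m pendant '[0,0.1,0,0,1,0,0.2,0,0,1,0,0.2,0,0,1]'|grep -E 'pos|force'
```

```text
tool_pos: [0.5736, -0.0695, 0.1283]
contact_force: [-0.5, 0.3, 1.7]
tool_pos: [0.574, -0.0696, 0.1246]
contact_force: [1.1, -0.4, 1.6]
tool_pos: [0.5742, -0.0699, 0.1229]
contact_force: [-0.9, -1.6, 4.1]
tool_pos: [0.5747, -0.0702, 0.1218]
contact_force: [-3.4, -1.7, 11.9]
```

```bash
for i in 1 2; do python3 -m pendant '[0,0.1,0,0,1,0,0.1,0,0,1,0,0.1,0,0,1,0,0.1,0,0,1,0,0.1,0,0,1,0,0.1,0,0,1,0,0.1,0,0,1,0,0.1,0,0,1,0,0.1,0,0,1,0,0.1,0,0,1,0,0.1,0,0,1,0,0.1,0,0,1]'|grep -E 'time|force|pos'; done
python3 - <<'E'
from h import *
a=snap('scene','s6'); bubble(a,.119)
cv2.imwrite('pics/c6.png',cv2.resize(a['image'][230:280,225:325],(800,400),interpolation=2)[:,:,::-1])
E
```

```text
time_s: 18.53
tool_pos: [0.575, -0.0703, 0.1218]
contact_force: [-4.1, -0.9, 10.1]
time_s: 19.53
tool_pos: [0.5752, -0.0702, 0.1218]
contact_force: [-4.9, -1.6, 10.4]
red [268.4 260.3] bub [270.6 253.6] offset mm 0.704589201985877 bubble span -5.821891304992828 6.528143935230975 green span -32.2757232208651 42.17736131766959 [596.63532409 -27.10939382]
```

View pics/c6.png

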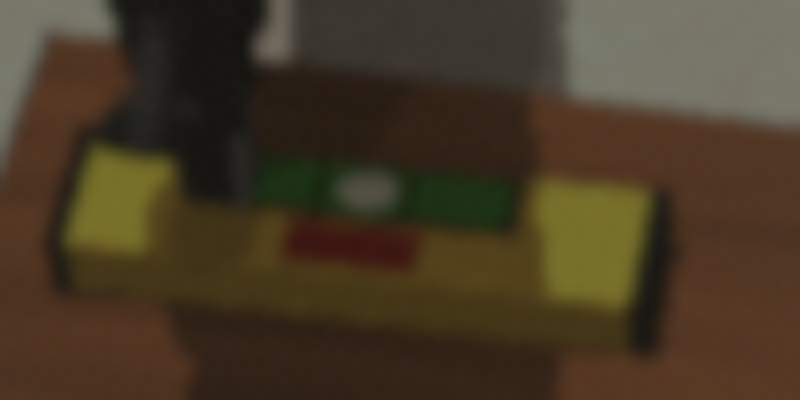

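The bubble (crop (367,190)) stands midway between the two lines (about 326 and 412), with a measured offset of 0.7 mm. The press force is steady at about 10 N, so I'm handing in.

```bash
python3 - <<'E'
from h import *
bubble(snap('scene','s7'),.119)
o=bot.get_obs(); print(o['time_s'],o['contact_force'].round(1))
bot.finish_job()
E
```

```text
red [267.6 260.2] bub [270.5 253.7] offset mm 2.436235768960324 bubble span -3.862346548287274 8.48768869193653 green span -30.316178464159545 44.13690607437515 [596.65877689 -29.07917893]
19.6333 [-4.  -1.3 11.8]
the job is handed in; nothing more can be done
```

I handed the job in at 19.6 s with the arm still pressing the level down at about 10–12 N. I laid the large yellow level lengthwise on the board, pressed it down (peak about 20 N) and read the bubble about 16.8 mm towards the hinge. I then turned the knob about 1.36 rad clockwise, by tool angle, and pressed the level down again.

**Bubble:** The two last readings disagreed slightly, at 0.7 mm and then 2.4 mm off centre. In the second, the red-patch reference had moved 0.8 pixel while the bubble stayed put, so I put the difference down to noise. In the enlarged crop the bubble stands midway between the lines. Both readings are inside the 3.5 mm limit, but the margin is only about 1 mm on the second.

**Not checked:** I judged the board to be down on its foot from the rise in press force. I pressed about 4 cm off mid-length so the bubble could be seen. I never moved near the bowl, mug or tin, but took no final measurement of their positions.

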